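Hold the key clamp open at its third notch

ROBOT

A 7-joint arm with a two-finger parallel gripper is mounted at the origin on the work surface. World frame = base frame: x ahead of the robot, y to its left, z up, the work surface at z = 0. Lengths are in m, angles in rad, forces in N, time in s.
With the tool pointing down it reaches from about 0.4 to 0.85 m from the base axis. Payload 4.5 kg.
Tool frame: the origin (TCP) lies on the centre line of the jaws, within the pads' length; the fingertips stand 14 mm ahead of it and the grasp point (between the pads) lies 5 mm behind it; y points along the fingers, z is the direction in which the jaws open and shut, and the axes are right-handed (so a half turn about y gives the same grasp; the last joint's range is limited). The gripper opens to 88 mm and grips with 3 to 60 N. Pads are 18 mm wide; open, the fingers measure 123 mm over their backs; the gripper's body (75 mm by 187 mm) begins 45 mm behind the grasp point.
Start: joints at [1.187, 0.689, -0.195, 1.565, 0.157, 0.902, -0.215], TCP at [0.254, -0.571, 0.253] pointing down, gripper open.
Joint ranges: [-3.01, 3.01], [-0.46, 2.08], [-1.47, 1.51], [0.13, 2.56], [-1, 4.14], [0.04, 2.09], [-2.66, 2.66]. Speed limits (rad/s): [2.57, 2.57, 3.14, 3.14, 3.14, 3.14, 3.14].

INTERFACE

Orientations are given as a unit quaternion [x, y, z, w].
In Python, from plant import get_state, imaging, job gives the robot as it stands.
- The arm moves only by the tool send_rows, never from a script. Its argument "motion" is a list that holds one entry, the list of rows, each a list of 7 numbers: the turn, a rotation vector about the tool's x, y, z scaled (see below), then the shift along the tool's x, y, z scaled (see below), then the gripper's target within -1 to 1 (shut at 1, half-way at 0, fully open at -1). In form: [[[rx, ry, rz, tx, ty, tz, gripper], ...]]. A call has exactly 5 rows; each row shifts and turns the commanded pose from where the row before left it, along the tool's axes as they then stand; what a row does not reach is not made up. The controller multiplies each number of a shift by 0.02 m and each number of a turn by 0.08 rad. A row lasts 1/12 s, in which the tool goes at most 41.7 mm and 7.16 degrees, less where a joint would pass 70% of its speed; a pose out of reach is approached as far as the arm can. A call with a number of a shift or a turn outside -1 to 1 is refused whole. A call with a gripper value outside its range is refused whole. The fingers move at their own pace and stop on an object; "force" is the grip in N (left out, the last holds). Time passes only in rows, so rows that do not move let the fingers close, or fill a call up. It gives the time, the measured TCP pose, the force and the opening at its end, in the units of the state.
- get_state(): the state, without advancing time (a new reading comes with each control period).
- imaging.snapshot(name): name is "scene" or "top" or "wrist"; returns a dict with "img" (384x512x3 uint8, red, green, blue), "camera_matrix" (3x3 intrinsics, pixels), "R" (3x3) and "t" (3): a world point X has camera coordinates R X + t; the wrist camera has in their place "hand_eye" (4x4, takes a point from camera to tool coordinates, whose origin is the TCP and whose axes are the tool frame's). Camera axes: x right, y down, z forward; pixel columns grow to the right and rows downward; lengths in m; the calibration is good to about 2 mm. The wrist camera is an equidistant fisheye: a pixel r from the principal point sees the ray r / f radians off the axis. A picture is of the moment at which its call begins: read the wrist's pose just before it. There is no depth.
- job.finish_job(): hands the job in, once; it reports no verdict.
The state is a dict: "clock": time; "q": joint angles; "qd": joint speeds; "joint_torque": joint torques, N m; "tool_pos": TCP position; "eef_rot": TCP orientation; "contact_force": force on the tool from outside, world axes, zero at the start; "moment": the same for the moment, N m; "opening": opening from 0.0 (shut) to 1.0 (fully open).
Only numpy, scipy, OpenCV 4.12 (cv2) and the standard library are available. Lean on these libraries where they do the work, as an engineer would, in place of code of your own. Each camera call takes 0.05 s, during which the arm holds its last target.

TASK

I am about to load a new key blank: pull the blanks drawer of the plinth fully open by its handle, then turn the clamp's spring-return dial clockwise past its first two notches to the third, no further, and keep holding it there so that the jaws stay open; the dial springs back if let go, so finish while still holding it. Leave the drawer open and the other things on the bench where they are.

Things in the scene. Friction and masses are not known exactly. Their poses are not given: they have to be found in the camera images.
- plinth: Low grey steel plinth fixed to the bench, 220 mm deep (x) x 360 mm wide (y) x 110 mm high, turned up to 0.15 rad. Origin: centre of its underside; its -x axis points out of the front face (towards the robot), which lies 110 mm in front of the origin and is filled by one drawer; +z up.
- drawer_handle (a point): Middle of the drawer's bar handle: a level steel round bar 11 mm thick, 120 mm long along the plinth's y, 35 mm in front of the drawer's front, 90 mm above the table, 20 mm below the plinth's top; it can be pinched from above with one finger behind it. Moves with the drawer; axes as the plinth's.
- drawer (a joint): How far the blanks drawer is pulled out along the plinth's -x, in m: 0 shut, 0.10 at its stop (fully open); it may start up to 15 mm ajar. About 1 N of friction, stays where it is left.
- clamp: Key clamp fixed on the plinth's top, dark red base turned up to 0.15 rad from the plinth: a square housing 84 x 84 x 45 mm with the dial on top, and to its left (+y) a low bed with two black jaws, up to 50 mm tall, 70 to 120 mm from the dial's axis. Origin: on the dial's axis at the plinth's top (110 mm above the table); -x points to the front, +y to the jaws.
- dial_grip (a point): Grip point of the steel dial: on its vertical axis, 187 mm above the table, 12 mm below the dial's top. The dial is a disc 50 mm wide, 9 mm thick, with an upright grip bar on it 46 mm long, 14 mm thick, 31 mm high, free all round. The point turns with the dial: x lies along the bar; the dark pointer is at the -x end and points to the clamp's front at rest.
- dial (a joint): Angle of the dial, rad, growing clockwise seen from above: 0 at rest, notches at 0.42, 0.84 and 1.26; end stop 1.8. Dark marks on the ring show rest and notches, the third is the longest (pointer 72 deg from front towards the jaws). A spring returns it from anywhere: 0.10 N m at rest, 0.16 at the third; each notch pulls in with up to 0.06 N m. The third opens the jaws 12 mm.
- padlock: Brass padlock, 45 x 40 x 22 mm with a steel shackle, lying on the plinth's top behind the clamp; a bystander. Origin: centre of its underside.
- pin_jar: Small clear jar with a steel cap, 36 mm wide, 45 mm tall, on the plinth's top behind the clamp's jaws; a bystander. Origin: centre of its underside.
- oil_bottle: White bottle with a black cap, 56 mm wide, 150 mm tall, standing on the table to the right of the plinth; a bystander. Origin: centre of its underside.
- mug: White mug, 80 mm wide, 90 mm tall, on the table to the left; a bystander. Origin: centre of its underside.
- screwdriver: Screwdriver with a black handle, 160 mm long, 26 mm thick, lying on the table near the robot on the left; a bystander. Origin: mid-length, underside.
- brush: Bench brush with a wooden handle, 200 mm long, lying on the table on the right; a bystander. Origin: mid-length, underside.
- key_tray: Empty flat black tray 120 x 160 x 25 mm on the table to the left of the plinth; a bystander. Origin: centre of its underside.

How it is judged:
By the outcome, as a careful person would: the job done as asked, in the order asked, and still so for the second after the job is handed in, while the arm keeps its last pose, push and grip.
It also fails if it takes over 43 s, if anything falls off the work surface, if the arm or the gripper's body presses on something with over 40 N, if the wrist force passes 120 N, or if a joint passes its speed limit or range.

## Working session

There is one attempt and no reset: what is moved stays moved. The work goes in short steps, Python scripts to look and compute and a tool call to move; the robot and the scene stay as the last step left them, time stands still between calls to the robot, and variables do not carry over. Pictures are saved under pics/ and viewed, and the job is handed in when it is done.

Besides the shell and the picture viewer there is one more tool, called after ">>>" in YAML: its name, and indented under it one key for each argument. send_rows: Moves the arm, as the interface text tells. Its arguments: {"type":"object","properties":{"motion":{"type":"array"},"force":{"type":"number"}},"required":["motion"]}

```bash
mkdir -p pics; ls; cat > h.py <<'E'
import numpy as np, cv2
from scipy.spatial.transform import Rotation as Rn
from plant import get_state, imaging, job
def ray(s,u,v):
    K=s["camera_matrix"];R=np.array(s["R"]);t=np.array(s["t"])
    d=R.T@np.linalg.inv(K)@np.array([u,v,1.]);return -R.T@t,d
def plane(s,u,v,z):
    c,d=ray(s,u,v);return c+d*(z-c[2])/d[2]
def proj(s,X):
    p=np.array(s["R"])@np.array(X)+np.array(s["t"]);p=np.array(s["camera_matrix"])@p;return p[:2]/p[2]
E
python3 - <<'E'
from h import *
st=get_state();print({k:np.round(v,3) for k,v in st.items()})
for n in("scene","top","wrist"):
    s=imaging.snapshot(n);cv2.imwrite(f"pics/{n}0.png",s["img"][:,:,::-1]);np.save(f"{n}0.npy",s,allow_pickle=True)
    print(n,{k:np.round(v,3).tolist() for k,v in s.items() if k!="img"})
E
```

```text
pics
{'clock': np.float64(0.0), 'q': array([ 1.187,  0.69 , -0.194,  1.566,  0.157,  0.902, -0.215]), 'qd': array([ 0.001, -0.   , -0.   ,  0.   , -0.   ,  0.   ,  0.002]), 'joint_torque': array([ 0.0000e+00, -5.2757e+01, -1.2670e+00, -1.5343e+01, -5.3000e-02,
        7.0000e-03,  0.0000e+00]), 'tool_pos': array([ 0.253, -0.571,  0.252]), 'eef_rot': array([-0.147,  0.692, -0.691,  0.146]), 'contact_force': array([-0.461, -0.395,  0.997]), 'moment': array([ 0.031, -0.019,  0.039]), 'opening': np.float64(1.004)}
scene {'camera_matrix': [[395.84, 0.0, 258.783], [0.0, 395.84, 191.903], [0.0, 0.0, 1.0]], 'R': [[-0.337, 0.941, 0.01], [0.725, 0.266, -0.635], [-0.6, -0.207, -0.773]], 't': [0.164, -0.297, 1.637]}
top {'camera_matrix': [[387.329, 0.0, 262.15], [0.0, 387.329, 195.984], [0.0, 0.0, 1.0]], 'R': [[-0.019, -0.999, -0.031], [-0.993, 0.022, -0.114], [0.114, 0.028, -0.993]], 't': [0.029, 0.538, 1.474]}
wrist {'camera_matrix': [[297.319, 0.0, 254.823], [0.0, 297.319, 187.474], [0.0, 0.0, 1.0]], 'hand_eye': [[0.0, 0.95, 0.311, -0.081], [-0.0, -0.311, 0.95, -0.132], [1.0, -0.0, 0.0, 0.002], [0.0, 0.0, 0.0, 1.0]]}
```

View pics/scene0.png

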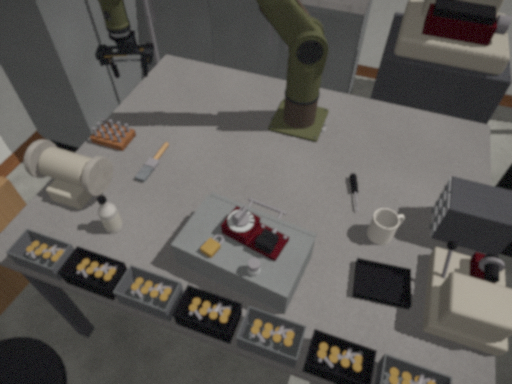

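View pics/top0.png

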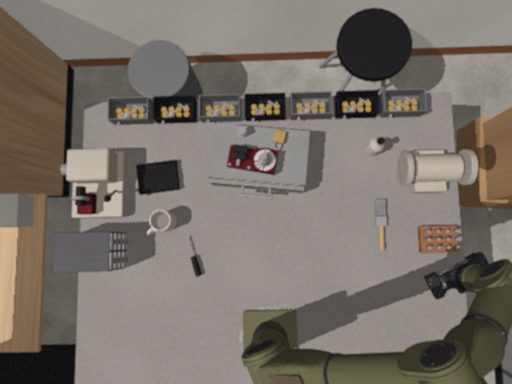

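```bash
python3 - <<'E'
from h import *
i=cv2.imread("pics/top0.png");cv2.imwrite("pics/top0z.png",cv2.resize(i[90:250,170:370],None,fx=4,fy=4,interpolation=cv2.INTER_CUBIC)[:600])
i=cv2.imread("pics/scene0.png");cv2.imwrite("pics/scene0z.png",cv2.resize(i[110:260,160:360],None,fx=4,fy=4,interpolation=cv2.INTER_CUBIC))
E
```

```text
(no output)
```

View pics/top0z.png

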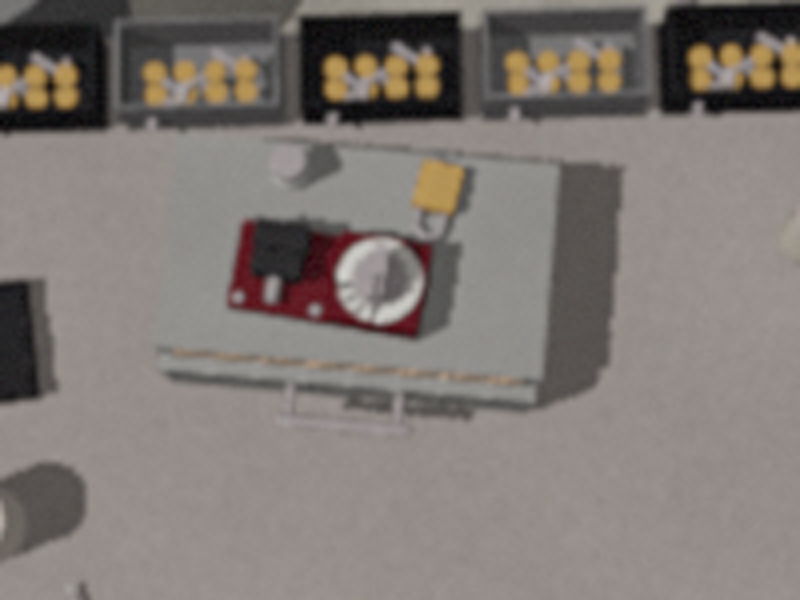

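View pics/scene0z.png

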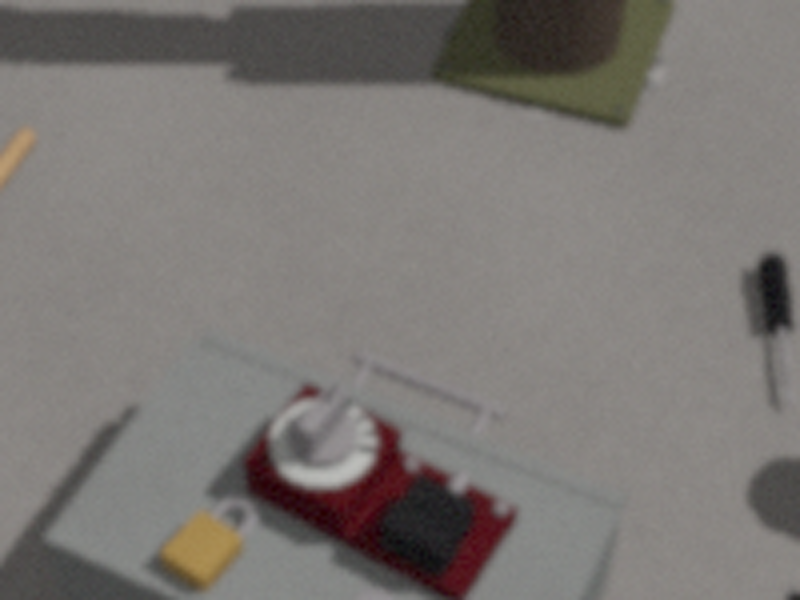

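```bash
python3 - <<'E'
from h import *
T=np.load("top0.npy",allow_pickle=True).item();S=np.load("scene0.npy",allow_pickle=True).item()
z4=lambda u,v,o:(u/4+o[0]-.375,v/4+o[1]-.375)
t=lambda u,v,z:plane(T,*z4(u,v,(170,90)),z).round(4)
s=lambda u,v,z:plane(S,*z4(u,v,(160,110)),z).round(4)
print("handle top",t(278,420,.09),t(408,431,.09)," scene",s(357,358,.09),s(503,412,.09))
print("plinth top corners: ",t(157,347,.11),t(545,380,.11),t(560,160,.11),t(178,140,.11))
print("scene plinth", s(205,340,.11),s(622,503,.11),s(45,538,.11))
print("dial ring", t(380,281,.157), s(325,443,.157))
print("red corners",t(245,222,.13),t(228,305,.13),t(418,335,.155),t(432,240,.155))
print("bar",t(380,320,.185),s(355,375,.199),s(310,455,.199))
E
```

```text
handle top [0.539  0.1018 0.09  ] [ 0.5259 -0.0195  0.09  ]  scene [ 0.5267 -0.0197  0.09  ] [0.5377 0.1049 0.09  ]
plinth top corners:  [0.6074 0.2119 0.11  ] [ 0.5681 -0.1466  0.11  ] [ 0.7754 -0.1672  0.11  ] [0.8048 0.1913 0.11  ]
scene plinth [ 0.5656 -0.132   0.11  ] [0.6008 0.2134 0.11  ] [ 0.7702 -0.1645  0.11  ]
dial ring [0.6547 0.0024 0.157 ] [0.6558 0.0053 0.157 ]
red corners [0.719  0.1265 0.13  ] [0.6415 0.143  0.13  ] [ 0.605  -0.0306  0.155 ] [ 0.6916 -0.0452  0.155 ]
bar [0.614  0.0026 0.185 ] [0.6218 0.0157 0.199 ] [0.6957 0.0113 0.199 ]
```

```bash
python3 - <<'E'
from h import *
st=get_state();R=Rn.from_quat(st["eef_rot"]).as_matrix();print(R.round(3))
E
```

```text
[[-0.914 -0.001  0.406]
 [-0.406  0.001 -0.914]
 [ 0.    -1.    -0.001]]
```

View pics/wrist0.png

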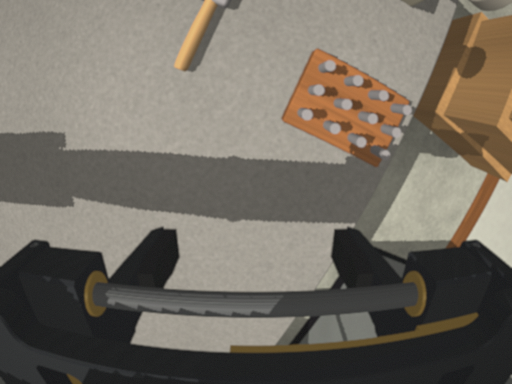

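>>> send_rows:
  motion:
    - [[0, 0, 0, -0.5, 0, -0.4, 1], [0, 0, 0, -1, 0, -0.85, 1], [0, 0, 0, -1, 0, -0.85, 1], [0, 0, 0, -1, 0, -0.85, 1], [0, 0, 0, -1, 0, -0.85, 1]]
  force: 20

```text
clock: 0.57
tool_pos: [0.3053, -0.464, 0.2525]
eef_rot: [-0.147, 0.692, -0.692, 0.146]
contact_force: [-0.1, 1.3, -0.1]
opening: 0.649
```

>>> send_rows:
  motion:
    - [[0, -0.5, 0, -1, 0, -0.85, 1], [0, 0, 0, -1, 0, -0.85, 1], [0, 0, 0, -1, 0, -0.85, 1], [0, 0, 0, -1, 0, -0.85, 1], [0, 0.5, 0, -1, 0, -0.85, 1]]

```text
clock: 0.98
tool_pos: [0.3583, -0.344, 0.2526]
eef_rot: [-0.147, 0.692, -0.692, 0.146]
contact_force: [0.1, 0.3, 0.5]
opening: 0.267
```

```bash
cat > s.py <<'E'
from h import *
st=get_state();R=Rn.from_quat(st["eef_rot"]).as_matrix()
print("t",round(float(st["clock"]),2),"q",np.round(st["q"],3),"p",np.round(st["tool_pos"],4),"zaz",round(float(np.arctan2(R[1,2],R[0,2])),4),"ydir",R[:,1].round(3),"F",np.round(st["contact_force"],1),"M",np.round(st["moment"],2),"op",round(float(st["opening"]),3))
def tool(target): print("to",target,"rows(tool units)",(R.T@(np.array(target)-st["tool_pos"])/.02).round(2))
E
python3 s.py
```

```text
t 0.98 q [ 0.788  0.525 -0.179  1.945  0.141  0.684 -0.63 ] p [ 0.3583 -0.344   0.2526] zaz -1.1534 ydir [-0.  0. -1.] F [0.1 0.3 0.5] M [ 0.    0.02 -0.11] op 0.267
```

>>> send_rows:
  motion:
    - [[0, 0, 0, -1, 0, -0.85, 1], [0, 0, 0, -1, 0, -0.85, 1], [0, 0, 0, -1, 0, -0.85, 1], [0, 0, 0, -1, 0, -0.85, 1], [0, 0, 0, -1, 0, -0.85, 1]]

```text
clock: 1.4
tool_pos: [0.4153, -0.2258, 0.2526]
eef_rot: [-0.147, 0.692, -0.692, 0.147]
contact_force: [1.2, 0.1, 0.7]
opening: 0.003
```

>>> send_rows:
  motion:
    - [[0, 0, 0, -1, 0, -0.85, 1], [0, 0, 0, -1, 0, -0.85, 1], [0, 0, 0, -1, 0, -0.85, 1], [0, 0, 0, -1, 0, -0.85, 1], [0, 0, 0, -0.5, 0, -0.4, 1]]

```text
clock: 1.82
tool_pos: [0.4679, -0.1173, 0.2527]
eef_rot: [-0.148, 0.692, -0.691, 0.149]
contact_force: [-0.4, 0.1, 0.2]
opening: 0.007
```

>>> send_rows:
  motion:
    - [[0, -1, 0, 0, 0, 0, 1], [0, -1, 0, 0, 0, 0, 1], [0, -1, 0, 0, 0, 0, 1], [0, -1, 0, 0, 0, 0, 1], [0, -1, 0, 0, 0, 0, 1]]

```text
clock: 2.23
tool_pos: [0.4663, -0.1209, 0.2526]
eef_rot: [-0.283, 0.648, -0.648, 0.282]
contact_force: [-0.5, 0.3, 0.3]
opening: 0.005
```

>>> send_rows:
  motion:
    - [[0, -1, 0, 0, 0, 0, 1], [0, -1, 0, 0, 0, 0, 1], [0, -1, 0, 0, 0, 0, 1], [0, -1, 0, 0, 0, 0, 1], [0, -1, 0, 0, 0, 0, 1]]

```text
clock: 2.65
tool_pos: [0.4663, -0.121, 0.2526]
eef_rot: [-0.406, 0.579, -0.579, 0.405]
contact_force: [-0.0, 0.8, 0.6]
opening: 0.005
```

>>> send_rows:
  motion:
    - [[0, -1, 0, 0, 0, 0, 1], [0, -1, 0, 0, 0, 0, 1], [0, -1, 0, 0, 0, 0, 1], [0, -1, 0, 0, 0, 0, 1], [0, -1, 0, 0, 0, 0, 1]]

```text
clock: 3.07
tool_pos: [0.4663, -0.1211, 0.2526]
eef_rot: [0.513, -0.487, 0.487, -0.512]
contact_force: [-0.6, -0.0, -0.0]
opening: 0.004
```

>>> send_rows:
  motion:
    - [[0, -1, 0, 0, 0, 0, 1], [0, -1, 0, 0, 0, 0, 1], [0, -1, 0, 0, 0, 0, 1], [0, -1, 0, 0, 0, 0, 1], [0, -1, 0, 0, 0, 0, 1]]

```text
clock: 3.48
tool_pos: [0.4663, -0.1211, 0.2526]
eef_rot: [0.599, -0.376, 0.376, -0.599]
contact_force: [-0.4, -0.5, 1.0]
opening: 0.007
```

>>> send_rows:
  motion:
    - [[0, -1, 0, 0, 0, 0, 1], [0, -1, 0, 0, 0, 0, 1], [0, -1, 0, 0, 0, 0, 1], [0, -1, 0, 0, 0, 0, 1], [0, -1, 0, 0, 0, 0, 1]]

```text
clock: 3.9
tool_pos: [0.4663, -0.1211, 0.2526]
eef_rot: [0.662, -0.249, 0.249, -0.662]
contact_force: [-0.2, -0.1, -0.1]
opening: 0.007
```

>>> send_rows:
  motion:
    - [[0, -1, 0, 0, 0, 0, 1], [0, -1, 0, 0, 0, 0, 1], [0, -1, 0, 0, 0, 0, 1], [0, -1, 0, 0, 0, 0, 1], [0, -1, 0, 0, 0, 0, 1]]

```text
clock: 4.32
tool_pos: [0.4663, -0.1212, 0.2526]
eef_rot: [0.698, -0.113, 0.113, -0.698]
contact_force: [0.6, -0.4, -0.6]
opening: 0.005
```

```bash
python3 s.py; python3 - <<'E'
from h import *
for n in("scene","wrist"):
    s=imaging.snapshot(n);cv2.imwrite(f"pics/{n}1.png",s["img"][:,:,::-1])
    s["st"]=get_state();np.save(f"{n}1.npy",s,allow_pickle=True)
E
```

```text
t 4.32 q [ 0.691  0.62  -0.857  1.966  0.628  0.845  0.738] p [ 0.4663 -0.1212  0.2526] zaz 1.2507 ydir [-0. -0. -1.] F [ 0.6 -0.4 -0.6] M [ 0.07 -0.14 -0.03] op 0.005
```

View pics/wrist1.png

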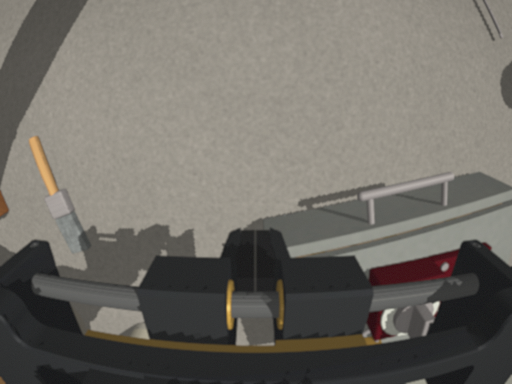

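```bash
cat >> h.py <<'E'
def wplane(s,u,v,z,st):
    K=s["camera_matrix"];f=K[0,0];a=np.array([u-K[0,2],v-K[1,2]]);r=np.hypot(*a);th=r/f
    d=np.array([*(a/r*np.sin(th)),np.cos(th)]);H=np.array(s["hand_eye"])
    R=Rn.from_quat(st["eef_rot"]).as_matrix();d=R@H[:3,:3]@d;c=R@H[:3,3]+st["tool_pos"]
    return c+d*(z-c[2])/d[2]
E
python3 - <<'E'
from h import *
s=np.load("wrist1.npy",allow_pickle=True).item();st=s["st"]
for n,u,v,z in[("hR",361,196.5,.09),("hL",454,177,.09),("base? plinth top edge",330,246,.11),("edge2",510,196,.11)]: print(n,wplane(s,u,v,z,st).round(4))
E
exec 2>&1; python3 - <<'E'
import sys;sys.path.insert(0,'.')
from s import *
tool([.5497,.041,.2526])
E
```

```text
hR [ 0.5283 -0.0203  0.09  ]
hL [0.5457 0.1063 0.09  ]
base? plinth top edge [ 0.5637 -0.07    0.11  ]
edge2 [0.5943 0.192  0.11  ]
t 4.42 q [ 0.691  0.62  -0.857  1.966  0.627  0.844  0.735] p [ 0.4662 -0.1212  0.2524] zaz 1.247 ydir [-0.001  0.    -1.   ] F [-0.1  0.3  0. ] M [ 0.04 -0.12 -0.05] op 0.003
to [0.5497, 0.041, 0.2526] rows(tool units) [ 1.38 -0.01  9.02]
```

>>> send_rows:
  motion:
    - [[0, 0, 0, 0.1, 0, 0.9, 1], [0, 0, 0, 0.15, 0, 0.9, 1], [0, 0, 0, 0.15, 0, 0.9, 1], [0, 0, 0, 0.15, 0, 0.9, 1], [0, 0, 0, 0.15, 0, 0.9, 1]]

```text
clock: 4.83
tool_pos: [0.5086, -0.0395, 0.2526]
eef_rot: [0.698, -0.115, 0.115, -0.698]
contact_force: [0.9, -0.1, 0.3]
opening: 0.003
```

>>> send_rows:
  motion:
    - [[0, 0, 0, 0.1, 0, 0.9, 1], [0, 0, 0, 0.15, 0, 0.9, 1], [0, 0, 0, 0.15, 0, 0.9, 1], [0, 0, 0, 0.15, 0, 0.9, 1], [0, 0, 0, 0.15, 0, 0.9, 1]]

```text
clock: 5.25
tool_pos: [0.5505, 0.0414, 0.2526]
eef_rot: [0.698, -0.115, 0.115, -0.698]
contact_force: [-0.5, -0.6, -0.1]
opening: 0.008
```

>>> send_rows:
  motion:
    - [[0, -0.9, 0, 0, 0, 0, 1], [0, -0.9, 0, 0, 0, 0, 1], [0, -0.8, 0, 0, 0, 0, 1], [0, 0, 0, 0, 0, 0, 1], [0, 0, 0, 0, 0, 0, 1]]

```text
clock: 5.67
tool_pos: [0.5502, 0.0406, 0.2525]
eef_rot: [0.706, -0.042, 0.042, -0.706]
contact_force: [-0.2, -0.1, -1.2]
opening: 0.004
```

```bash
python3 s.py; python3 - <<'E'
from h import *
for n in("scene","wrist","top"):
    st=get_state();s=imaging.snapshot(n);cv2.imwrite(f"pics/{n}2.png",s["img"][:,:,::-1])
    s["st"]=st;np.save(f"{n}2.npy",s,allow_pickle=True)
i=cv2.imread("pics/wrist2.png");cv2.imwrite("pics/wrist2z.png",cv2.resize(i[100:300,140:400],None,fx=3,fy=3,interpolation=cv2.INTER_CUBIC))
E
```

```text
t 5.67 q [ 0.341  0.715 -0.87   1.77   0.652  0.973  0.656] p [0.5502 0.0406 0.2525] zaz 1.4516 ydir [-0. -0. -1.] F [-0.2 -0.1 -1.2] M [ 0.07 -0.11 -0.02] op 0.004
```

View pics/wrist2z.png

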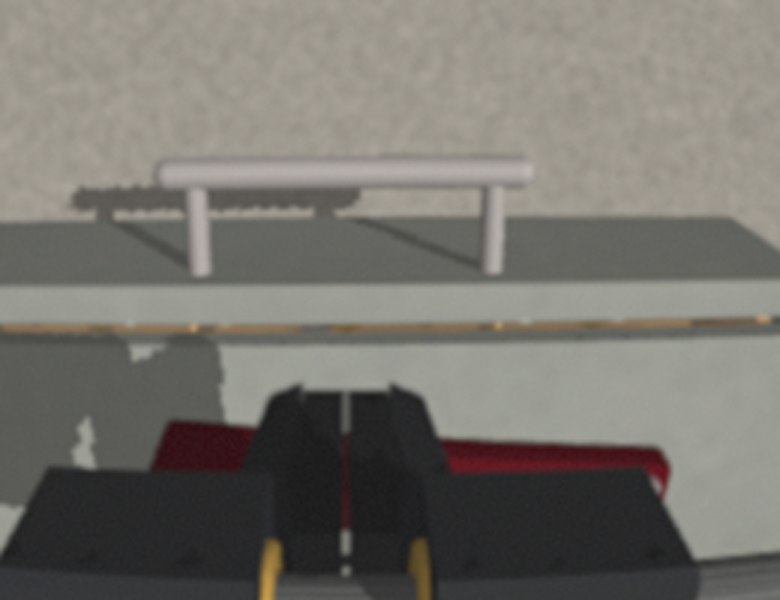

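```bash
python3 - <<'E'
from h import *
s=np.load("wrist2.npy",allow_pickle=True).item();st=s["st"]
g=lambda u,v,z:wplane(s,u/3+140-.33,v/3+100-.33,z,st)
a=g(157,174,.09);b=g(532,171,.09);c,d=g(60,283,.11),g(700,282,.11);e,f=g(60,343,.11),g(700,336,.11)
print(a,b,(a+b)/2,np.arctan2(*(b-a)[:2]));print("drawer front edge",c,d);print("plinth edge",e,f,np.arctan2(*(f-e)[:2]))
n=np.array([-1,.11])/np.hypot(1,.11)
print("handle-front dist",((a+b)/2-(c+d)/2)[:2]@n, "front to plinth",((c+d)/2-(e+f)/2)[:2]@n)
fing=g(345,388,.2525-.014);print("fingertip seen",fing)
E
```

```text
[ 0.52613149 -0.02332309  0.09      ] [0.54037852 0.10435025 0.09      ] [0.53325501 0.04051358 0.09      ] 0.11112999832928734
drawer front edge [ 0.55474954 -0.05896434  0.11      ] [0.58057057 0.15840114 0.11      ]
plinth edge [ 0.57641061 -0.06413153  0.11      ] [0.60102479 0.1589109  0.11      ] 0.10991173653374278
handle-front dist 0.03319231073808288 front to plinth 0.021186009057655983
fingertip seen [0.54098842 0.03985455 0.2385    ]
```

>>> send_rows:
  motion:
    - [[0, 0, 0, 0.15, 1, 0, 1], [0, 0, 0, 0, 1, 0, 1], [0, 0, 0, 0, 1, 0, 1], [0, 0, 0, 0, 1, 0, 1], [0, 0, 0, 0, 1, 0, 1]]

```text
clock: 6.23
tool_pos: [0.5534, 0.0402, 0.1519]
eef_rot: [0.706, -0.041, 0.042, -0.706]
contact_force: [0.2, -0.1, 0.6]
opening: 0.002
```

>>> send_rows:
  motion:
    - [[0, 0, 0, 0, 1, 0, 1], [0, 0, 0, 0, 0.7, 0, 1], [0, 0, 0, 0, 0, 0, 1], [0, 0, 0, 0, 0, 0, 1], [0, 0, 0, 0, 0, 0, 1]]

```text
clock: 6.65
tool_pos: [0.5538, 0.0407, 0.1196]
eef_rot: [-0.706, 0.041, -0.042, 0.706]
contact_force: [-0.2, 0.1, 0.2]
opening: 0.004
```

```bash
python3 s.py; python3 - <<'E'
from h import *
for n in("scene","wrist","top"):
    st=get_state();s=imaging.snapshot(n);cv2.imwrite(f"pics/{n}3.png",s["img"][:,:,::-1])
    s["st"]=st;np.save(f"{n}3.npy",s,allow_pickle=True)
i=cv2.imread("pics/wrist3.png");cv2.imwrite("pics/wrist3z.png",cv2.resize(i[100:300,140:400],None,fx=3,fy=3,interpolation=cv2.INTER_CUBIC))
E
```

```text
t 6.65 q [ 0.251  0.888 -0.716  1.872  0.871  0.728  0.478] p [0.5538 0.0407 0.1196] zaz 1.4545 ydir [ 0.001  0.    -1.   ] F [-0.2  0.1  0.2] M [ 0.04 -0.1  -0.01] op 0.004
```

View pics/wrist3z.png

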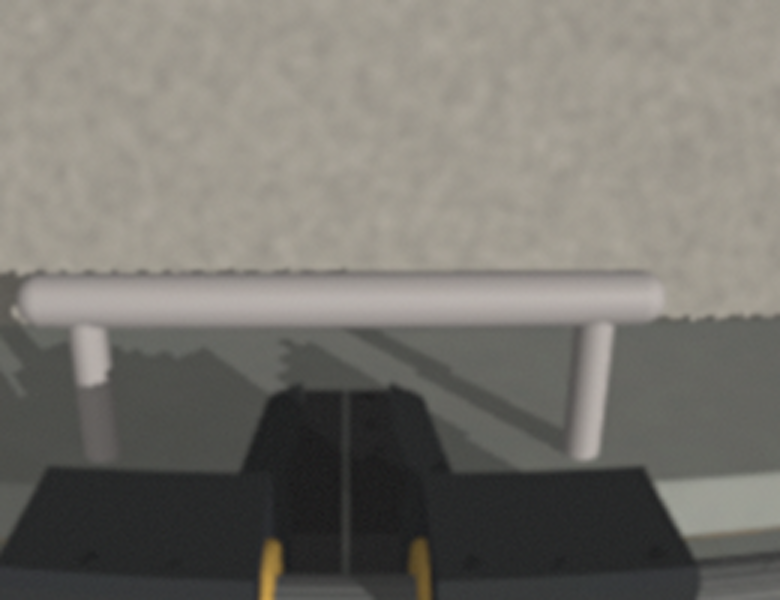

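>>> send_rows:
  motion:
    - [[0, 0, 0, 0, 0.3, 0, 1], [0, 0, 0, 0, 0.3, 0, 1], [0, 0, 0, 0, 0.3, 0, 1], [0, 0, 0, 0, 0.3, 0, 1], [0, 0, 0, 0, 0.3, 0, 1]]

```text
clock: 7.22
tool_pos: [0.5531, 0.0403, 0.0879]
eef_rot: [0.706, -0.041, 0.041, -0.706]
contact_force: [-0.4, -0.4, -0.2]
opening: 0.007
```

>>> send_rows:
  motion:
    - [[0, 0, 0, -0.2, 0, 0, 1], [0, 0, 0, -0.2, 0, 0, 1], [0, 0, 0, -0.2, 0, 0, 1], [0, 0, 0, -0.2, 0, 0, 1], [0, 0, 0, -0.2, 0, 0, 1]]

```text
clock: 7.63
tool_pos: [0.5332, 0.0428, 0.089]
eef_rot: [-0.706, 0.041, -0.041, 0.706]
contact_force: [0.9, -1.0, -1.5]
opening: 0.005
```

```bash
python3 s.py
```

```text
t 7.63 q [ 0.215  0.911 -0.656  1.946  0.956  0.632  0.377] p [0.5332 0.0428 0.089 ] zaz 1.4552 ydir [ 0.001  0.    -1.   ] F [ 0.9 -1.  -1.5] M [-0.04 -0.42 -0.01] op 0.005
```

>>> send_rows:
  motion:
    - [[0, 0, 0, -0.4, 0, 0, 1], [0, 0, 0, -0.4, 0, 0, 1], [0, 0, 0, -0.4, 0, 0, 1], [0, 0, 0, -0.4, 0, 0, 1], [0, 0, 0, -0.4, 0, 0, 1]]

```text
clock: 8.05
tool_pos: [0.4926, 0.0473, 0.0889]
eef_rot: [0.706, -0.041, 0.041, -0.706]
contact_force: [1.0, -0.7, -0.4]
opening: 0.005
```

>>> send_rows:
  motion:
    - [[0, 0, 0, -0.2, 0, 0, 1], [0, 0, 0, -0.2, 0, 0, 1], [0, 0, 0, -0.2, 0, 0, 1], [0, 0, 0, -0.2, 0, 0, 1], [0, 0, 0, -0.2, 0, 0, 1]]

```text
clock: 8.47
tool_pos: [0.4736, 0.0496, 0.0888]
eef_rot: [0.706, -0.041, 0.041, -0.706]
contact_force: [0.9, -0.6, 1.2]
opening: 0.002
```

```bash
python3 s.py
```

```text
t 8.47 q [ 0.153  0.858 -0.586  2.12   1.072  0.497  0.183] p [0.4736 0.0496 0.0888] zaz 1.4547 ydir [ 0. -0. -1.] F [ 0.9 -0.6  1.2] M [-0.15 -0.35  0.05] op 0.002
```

>>> send_rows:
  motion:
    - [[0, 0, 0, -0.15, 0, 0, 1], [0, 0, 0, -0.15, 0, 0, 1], [0, 0, 0, -0.15, 0, 0, 1], [0, 0, 0, -0.15, 0, 0, 1], [0, 0, 0, 0, 0, 0, 1]]

```text
clock: 8.88
tool_pos: [0.4609, 0.0512, 0.0887]
eef_rot: [0.706, -0.041, 0.04, -0.706]
contact_force: [-0.0, 0.4, -0.2]
opening: 0.005
```

>>> send_rows:
  motion:
    - [[0, 0, 0, -0.1, 0, 0, 1], [0, 0, 0, -0.1, 0, 0, 1], [0, 0, 0, -0.1, 0, 0, 1], [0, 0, 0, 0, 0, 0, 1], [0, 0, 0, 0, 0, 0, 1]]

```text
clock: 9.3
tool_pos: [0.4555, 0.0518, 0.0887]
eef_rot: [-0.706, 0.041, -0.041, 0.706]
contact_force: [0.6, 0.1, -0.9]
opening: 0.006
```

>>> send_rows:
  motion:
    - [[0, 0, 0, -0.1, 0, 0, 1], [0, 0, 0, -0.1, 0, 0, 1], [0, 0, 0, -0.1, 0, 0, 1], [0, 0, 0, 0, 0, 0, 1], [0, 0, 0, 0, 0, 0, 1]]

```text
clock: 9.72
tool_pos: [0.4543, 0.052, 0.0889]
eef_rot: [-0.706, 0.039, -0.044, 0.706]
contact_force: [8.8, -1.7, -6.7]
opening: 0.008
```

```bash
python3 s.py
```

```text
t 9.72 q [ 0.117  0.839 -0.544  2.182  1.146  0.439  0.081] p [0.4543 0.052  0.0889] zaz 1.4531 ydir [ 0.007 -0.    -1.   ] F [ 8.8 -1.7 -6.7] M [-0.37 -2.23  0.02] op 0.008
```

>>> send_rows:
  motion:
    - [[0, 0, 0, 0.2, 0, 0, 1], [0, 0, 0, 0.2, 0, 0, 1], [0, 0, 0, 0.05, 0, 0, 1], [0, 0, 0, 0, 0, 0, 1], [0, 0, 0, 0, -0.3, 0, 1]]

```text
clock: 10.13
tool_pos: [0.4578, 0.0513, 0.0942]
eef_rot: [0.706, -0.042, 0.04, -0.706]
contact_force: [0.1, -0.2, -0.2]
opening: 0.01
```

```bash
python3 s.py
```

```text
t 10.13 q [ 0.14   0.838 -0.577  2.161  1.089  0.475  0.144] p [0.4578 0.0513 0.0942] zaz 1.4555 ydir [-0.002 -0.    -1.   ] F [ 0.1 -0.2 -0.2] M [ 0.04 -0.13  0.06] op 0.01
```

>>> send_rows:
  motion:
    - [[0, 0, 0, 0, -0.5, 0, 1], [0, 0, 0, 0, -1, 0, 1], [0, 0, 0, 0, -1, 0, 1], [0, 0, 0, 0, -1, 0, 0], [0, 0, 0, 0, -1, 0, -0.3]]

```text
clock: 10.55
tool_pos: [0.4579, 0.0514, 0.1859]
eef_rot: [0.706, -0.041, 0.04, -0.706]
contact_force: [0.6, -0.0, -0.8]
opening: 0.128
```

>>> send_rows:
  motion:
    - [[0, 0, 0, 0, -1, 0, -0.3], [0, 0, 0, 0, -1, 0, -0.3], [0, 0, 0, 0, -1, 0, -0.3], [0, 0, 0, 0, -1, 0, -0.3], [0, 0, 0, 0, 0, 0, -0.3]]

```text
clock: 10.97
tool_pos: [0.4597, 0.0524, 0.2679]
eef_rot: [-0.705, 0.039, -0.042, 0.706]
contact_force: [0.8, 1.2, -0.1]
opening: 0.511
```

```bash
python3 s.py; python3 - <<'E'
from h import *
for n in("scene","wrist","top"):
    st=get_state();s=imaging.snapshot(n);cv2.imwrite(f"pics/{n}4.png",s["img"][:,:,::-1])
    s["st"]=st;np.save(f"{n}4.npy",s,allow_pickle=True)
i=cv2.imread("pics/scene4.png");cv2.imwrite("pics/scene4z.png",cv2.resize(i[110:260,160:360],None,fx=4,fy=4,interpolation=cv2.INTER_CUBIC))
E
```

```text
t 10.97 q [ 0.365  0.582 -0.911  2.001  0.617  0.853  0.565] p [0.4597 0.0524 0.2679] zaz 1.4557 ydir [ 0.005  0.001 -1.   ] F [ 0.8  1.2 -0.1] M [ 0.02 -0.16 -0.03] op 0.511
```

View pics/scene4z.png

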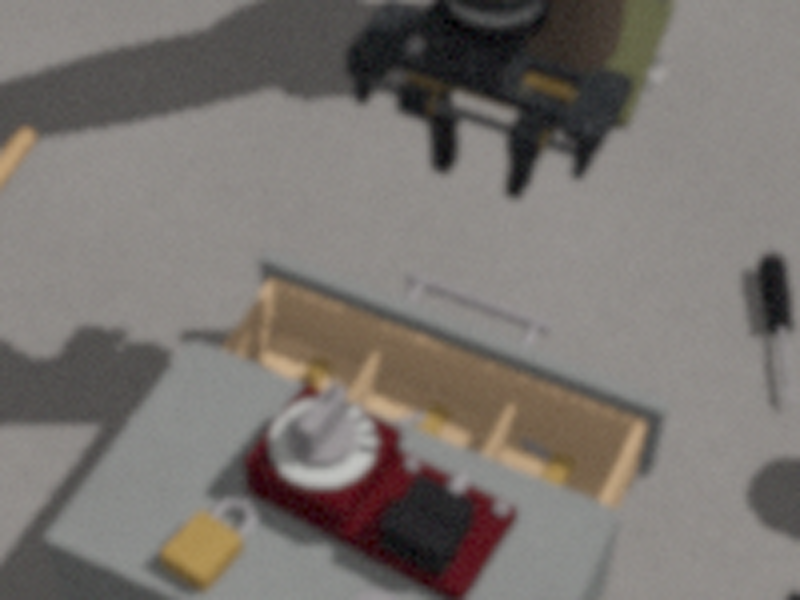

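View pics/wrist4.png

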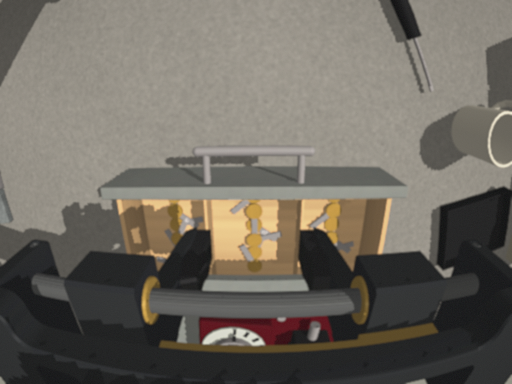

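>>> send_rows:
  motion:
    - [[0, 0, 0, 1, 0, -0.1, -0.3], [0, 0, 0, 1, 0, -0.1, -0.3], [0, 0, 0, 1, 0, -0.15, -0.3], [0, 0, 0, 1, 0, -0.15, -0.3], [0, 0, 0, 1, 0, -0.15, -0.3]]

```text
clock: 11.53
tool_pos: [0.5565, 0.0264, 0.263]
eef_rot: [0.706, -0.042, 0.04, -0.706]
contact_force: [0.7, -0.7, 0.8]
opening: 0.649
```

>>> send_rows:
  motion:
    - [[0, 0, 0, 1, 0, -0.1, -0.3], [0, 0, 0, 1, 0, -0.1, -0.3], [0, 0, 0, 1, 0, -0.15, -0.3], [0, 0, 0, 1, 0, -0.15, -0.3], [0, 0, 0, 1, 0, -0.15, -0.3]]

```text
clock: 11.95
tool_pos: [0.6544, 0.0021, 0.2626]
eef_rot: [0.706, -0.042, 0.039, -0.706]
contact_force: [0.2, -0.3, 0.6]
opening: 0.649
```

>>> send_rows:
  motion:
    - [[0, 0.9, 0, 0, 0, 0, -0.3], [0, 0, 0, 0, 0, 0, -0.3], [0, 0, 0, 0, 0, 0, -0.3], [0, 0, 0, 0, 0, 0, -0.3], [0, 0, 0, 0, 0, 0, -0.3]]

```text
clock: 12.37
tool_pos: [0.6538, 0.0027, 0.2644]
eef_rot: [0.704, -0.066, 0.065, -0.704]
contact_force: [-0.2, -0.4, 0.7]
opening: 0.647
```

```bash
python3 s.py; python3 - <<'E'
from h import *
for n in("wrist","scene"):
    st=get_state();s=imaging.snapshot(n);cv2.imwrite(f"pics/{n}5.png",s["img"][:,:,::-1])
    s["st"]=st;np.save(f"{n}5.npy",s,allow_pickle=True)
i=cv2.imread("pics/wrist5.png");cv2.imwrite("pics/wrist5z.png",cv2.resize(i[140:290,160:350],None,fx=4,fy=4,interpolation=cv2.INTER_CUBIC))
E
```

```text
t 12.37 q [ 0.331  0.826 -0.832  1.437  0.634  1.16   0.79 ] p [0.6538 0.0027 0.2644] zaz 1.3852 ydir [-0.001 -0.    -1.   ] F [-0.2 -0.4  0.7] M [ 0.03 -0.14 -0.04] op 0.647
```

View pics/wrist5z.png

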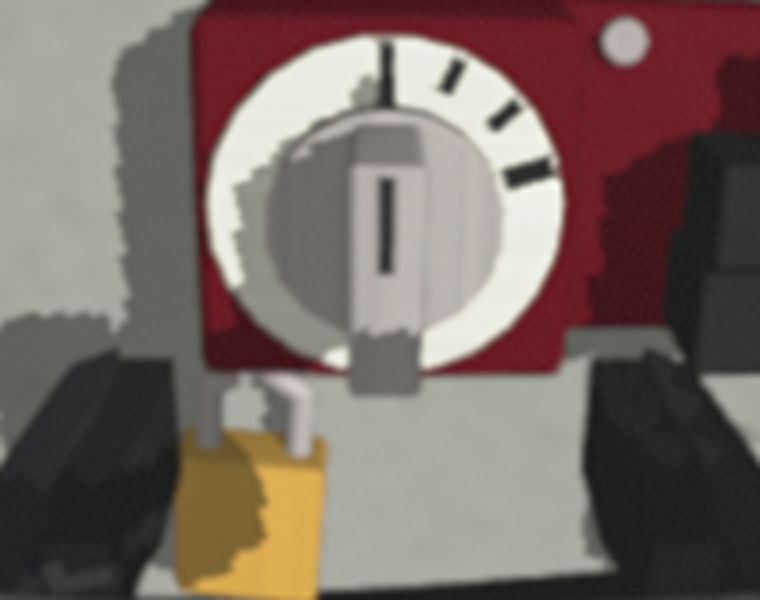

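```bash
python3 - <<'E'
from h import *
s=np.load("wrist5.npy",allow_pickle=True).item();st=s["st"]
g=lambda u,v,z:wplane(s,u/4+160-.375,v/4+140-.375,z,st).round(4)
i=s["img"].astype(int)
print("ring ext",[g(*p,.156) for p in((205,202),(566,202),(385,34),(385,372))])
print("ring ctr",(g(385,34,.156)+g(385,372,.156))/2,(g(205,202,.156)+g(566,202,.156))/2)
a,b=g(387,164,.199),g(387,395,.199);print("bar",a,b,(a+b)/2,b-a)
a,b=g(384,175,.199),g(387,272,.199);print("slot",a,b,(a+b)/2,np.arctan2(b[1]-a[1],b[0]-a[0]))
print("disc ctr",(g(267,210,.168)+g(503,210,.168))/2)
r=g(205,10,.155);q=g(565,12,.155);print("housing front",r,q,q-r,np.arctan2(*(q-r)[:2]))
E
```

```text
ring ext [array([ 0.647 , -0.0362,  0.156 ]), array([0.6614, 0.0401, 0.156 ]), array([0.6184, 0.0085, 0.156 ]), array([ 0.694 , -0.0057,  0.156 ])]
ring ctr [0.6562 0.0014 0.156 ] [0.6542  0.00195 0.156  ]
bar [0.6331 0.006  0.199 ] [ 0.6774 -0.0023  0.199 ] [0.65525 0.00185 0.199  ] [ 0.0443 -0.0083  0.    ]
slot [0.6349 0.0051 0.199 ] [0.6529 0.0023 0.199 ] [0.6439 0.0037 0.199 ] -0.15431877592611892
disc ctr [0.65185 0.00215 0.168  ]
housing front [ 0.6065 -0.0271  0.155 ] [0.6207 0.0459 0.155 ] [0.0142 0.073  0.    ] 0.1921213471518693
```

>>> send_rows:
  motion:
    - [[0, 0, 0, 0.05, 0.8, 0, -0.3], [0, 0, 0, 0, 0.8, 0, -0.3], [0, 0, 0, 0, 0.8, 0, -0.3], [0, 0, 0, 0, 0.8, 0, -0.3], [0, 0, 0, 0, 0.5, 0, -0.3]]

```text
clock: 12.88
tool_pos: [0.6547, 0.0019, 0.1892]
eef_rot: [0.704, -0.067, 0.065, -0.704]
contact_force: [-0.2, 0.3, -0.1]
opening: 0.653
```

>>> send_rows:
  motion:
    - [[0, 0, 0, 0, 0, 0, -0.3], [0, 0, 0, 0, 0, 0, -0.3], [0, 0, 0, 0, 0, 0, -0.3], [0, 0, 0, 0, 0, 0, -0.3], [0, 0, 0, 0, 0, 0, -0.3]]

```text
clock: 13.3
tool_pos: [0.656, 0.0024, 0.1918]
eef_rot: [-0.704, 0.066, -0.067, 0.704]
contact_force: [-0.7, -0.5, 0.6]
opening: 0.653
```

```bash
python3 s.py
```

```text
t 13.3 q [ 0.316  0.903 -0.788  1.506  0.707  1.031  0.73 ] p [0.656  0.0024 0.1918] zaz 1.383 ydir [ 0.002  0.    -1.   ] F [-0.7 -0.5  0.6] M [ 0.1  -0.13 -0.  ] op 0.653
```

>>> send_rows:
  motion:
    - [[0, 0, 0, -0.05, 0.15, 0, -0.3], [0, 0, 0, 0, 0.1, 0, -0.3], [0, 0, 0, 0, 0, 0, 0.3], [0, 0, 0, 0, 0, 0, 1], [0, 0, 0, 0, 0, 0, 1]]
  force: 15

```text
clock: 13.72
tool_pos: [0.6545, 0.0024, 0.1857]
eef_rot: [0.704, -0.066, 0.066, -0.704]
contact_force: [0.9, 0.1, 0.9]
opening: 0.448
```

>>> send_rows:
  motion:
    - [[0, 0, 0, 0, 0, 0, 1], [0, 0, 0, 0, 0, 0, 1], [0, 0, 0, 0, 0, 0, 1], [0, 0, 0, 0, 0, 0, 1], [0, 0, 0, 0, 0, 0, 1]]

```text
clock: 14.13
tool_pos: [0.6547, 0.0034, 0.1858]
eef_rot: [-0.703, 0.066, -0.066, 0.705]
contact_force: [-0.1, 1.6, -1.1]
opening: 0.155
```

>>> send_rows:
  motion:
    - [[0, 0, 0, 0, 0, 0, 1], [0, 0, 0, 0, 0, 0, 1], [0, 0, 0, 0, 0, 0, 1], [0, 0, 0, 0, 0, 0, 1], [0, 0, 0, 0, 0, 0, 1]]
  force: 45

```text
clock: 14.55
tool_pos: [0.6547, 0.0033, 0.1858]
eef_rot: [-0.703, 0.066, -0.066, 0.705]
contact_force: [1.8, 4.5, -1.7]
opening: 0.155
```

```bash
python3 s.py
```

```text
t 14.55 q [ 0.315  0.909 -0.785  1.514  0.712  1.02   0.724] p [0.6547 0.0033 0.1858] zaz 1.3835 ydir [ 0.001  0.001 -1.   ] F [ 1.8  4.5 -1.7] M [ 0.94 -0.5  -0.15] op 0.155
```

>>> send_rows:
  motion:
    - [[0, 0.5, 0, 0, 0, 0.05, 1], [0, 0.9, 0, 0, 0, 0, 1], [0, 0.9, 0, 0, 0, 0, 1], [0, 0.9, 0, 0, 0, 0, 1], [0, 0.9, 0, 0, 0, 0, 1]]

```text
clock: 14.97
tool_pos: [0.6549, 0.0037, 0.1858]
eef_rot: [-0.683, 0.181, -0.181, 0.684]
contact_force: [1.1, 3.2, -2.7]
opening: 0.152
```

```bash
python3 s.py
```

```text
t 14.97 q [ 0.279  0.887 -0.705  1.516  0.648  0.982  0.44 ] p [0.6549 0.0037 0.1858] zaz 1.0524 ydir [ 0.  0. -1.] F [ 1.1  3.2 -2.7] M [ 0.68 -0.48  0.11] op 0.152
```

>>> send_rows:
  motion:
    - [[0, 0.9, 0, 0, 0, 0, 1], [0, 0.9, 0, 0, 0, 0, 1], [0, 0.9, 0, 0, 0, 0, 1], [0, 0.9, 0, 0, 0, 0, 1], [0, 0.9, 0, 0, 0, 0, 1]]

```text
clock: 15.38
tool_pos: [0.6551, 0.004, 0.1858]
eef_rot: [-0.64, 0.3, -0.301, 0.64]
contact_force: [2.6, 2.8, -2.9]
opening: 0.155
```

>>> send_rows:
  motion:
    - [[0, 0.9, 0, 0, 0, 0, 1], [0, 0.9, 0, 0, 0, 0, 1], [0, 0.9, 0, 0, 0, 0, 1], [0, 0.9, 0, 0, 0, 0, 1], [0, 0.9, 0, 0, 0, 0, 1]]

```text
clock: 15.8
tool_pos: [0.6555, 0.0042, 0.1858]
eef_rot: [-0.575, 0.41, -0.411, 0.577]
contact_force: [4.0, 4.3, -4.1]
opening: 0.159
```

>>> send_rows:
  motion:
    - [[0, 0.9, 0, 0, 0, 0, 1], [0, 0.9, 0, 0, 0, 0, 1], [0, 0.5, 0, 0, 0, 0, 1], [0, 0, 0, 0, 0, 0, 1], [0, 0, 0, 0, 0, 0, 1]]

```text
clock: 16.22
tool_pos: [0.6557, 0.0042, 0.1858]
eef_rot: [-0.536, 0.46, -0.461, 0.537]
contact_force: [3.3, 3.8, -4.3]
opening: 0.154
```

```bash
python3 s.py; python3 - <<'E'
from h import *
for n in("wrist","scene","top"):
    st=get_state();s=imaging.snapshot(n);cv2.imwrite(f"pics/{n}6.png",s["img"][:,:,::-1])
    s["st"]=st;np.save(f"{n}6.npy",s,allow_pickle=True)
i=cv2.imread("pics/wrist6.png");cv2.imwrite("pics/wrist6z.png",cv2.resize(i[140:290,160:350],None,fx=4,fy=4,interpolation=cv2.INTER_CUBIC))
i=cv2.imread("pics/scene6.png");cv2.imwrite("pics/scene6z.png",cv2.resize(i[110:260,160:360],None,fx=4,fy=4,interpolation=cv2.INTER_CUBIC))
E
```

```text
t 16.22 q [ 0.169  0.839 -0.473  1.521  0.451  0.889 -0.304] p [0.6557 0.0042 0.1858] zaz 0.1523 ydir [ 0.002  0.001 -1.   ] F [ 3.3  3.8 -4.3] M [ 0.71 -0.76  0.08] op 0.154
```

View pics/wrist6z.png

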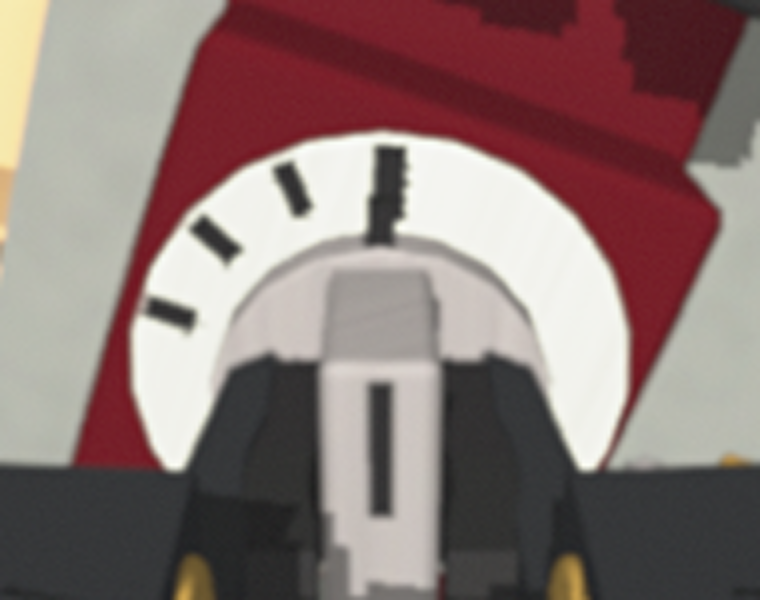

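View pics/scene6z.png

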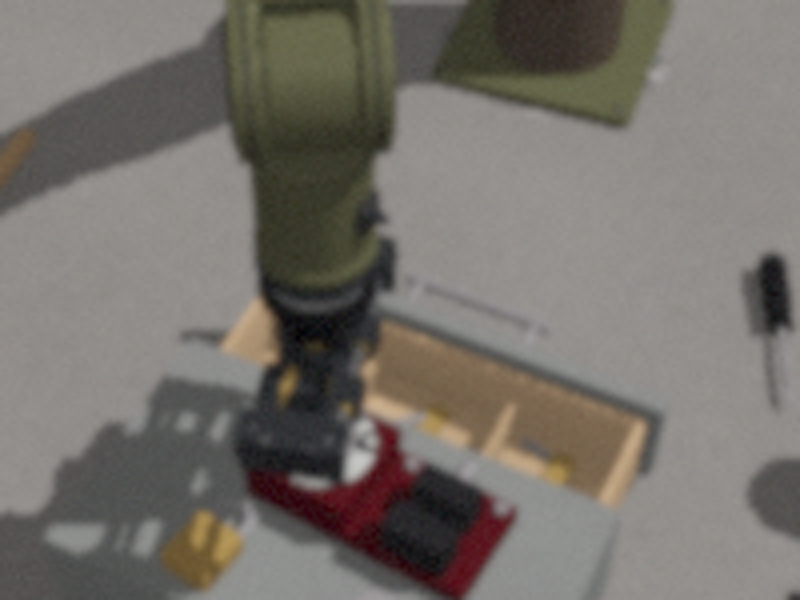

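```bash
python3 - <<'E'
from h import *
s=np.load("wrist6.npy",allow_pickle=True).item();st=s["st"]
g=lambda u,v,z:wplane(s,u/4+160-.375,v/4+140-.375,z,st)
C=(g(129,350,.156)+g(632,350,.156))/2
print("ring ctr by width",C)
for nm,p,z in[("m3out",(391,148),.156),("m3mid",(391,185),.156),("m2",(292,188),.156),("m1",(215,238),.156),("m0",(168,312),.156),("ptr",(380,232),.168),("ptrtop slot0",(380,385),.199)]:
    X=g(*p,z)
    for c in (np.array([.655,.002]),np.array([.6557,.0035])):
        d=X[:2]-c;print(nm,X.round(4),"az",np.arctan2(d[1],d[0]).round(3),end=" | ")
    print()
E
```

```text
ring ctr by width [0.6554375  0.00494984 0.156     ]
m3out [0.652  0.0368 0.156 ] az 1.656 | m3out [0.652  0.0368 0.156 ] az 1.68 | 
m3mid [0.6529 0.0314 0.156 ] az 1.643 | m3mid [0.6529 0.0314 0.156 ] az 1.671 | 
m2 [0.6389 0.0288 0.156 ] az 2.111 | m2 [0.6389 0.0288 0.156 ] az 2.156 | 
m1 [0.6287 0.0195 0.156 ] az 2.554 | m1 [0.6287 0.0195 0.156 ] az 2.606 | 
m0 [0.6228 0.0066 0.156 ] az 3.001 | m0 [0.6228 0.0066 0.156 ] az 3.049 | 
ptr [0.6517 0.0284 0.168 ] az 1.695 | ptr [0.6517 0.0284 0.168 ] az 1.729 | 
ptrtop slot0 [0.6527 0.0215 0.199 ] az 1.689 | ptrtop slot0 [0.6527 0.0215 0.199 ] az 1.736 |
```

>>> send_rows:
  motion:
    - [[0, 0.2, 0, 0, 0, 0, 1], [0, 0.2, 0, 0, 0, 0, 1], [0, 0, 0, 0, 0, 0, 1], [0, 0, 0, 0, 0, 0, 1], [0, 0, 0, 0, 0, 0, 1]]

```text
clock: 16.78
tool_pos: [0.6557, 0.0042, 0.1858]
eef_rot: [-0.528, 0.469, -0.469, 0.53]
contact_force: [4.4, 3.7, -3.5]
opening: 0.158
```

```bash
python3 s.py; python3 - <<'E'
from h import *
for n in("wrist","scene","top"):
    st=get_state();s=imaging.snapshot(n);cv2.imwrite(f"pics/{n}7.png",s["img"][:,:,::-1])
    s["st"]=st;np.save(f"{n}7.npy",s,allow_pickle=True)
i=cv2.imread("pics/wrist7.png");cv2.imwrite("pics/wrist7z.png",cv2.resize(i[140:290,160:350],None,fx=4,fy=4,interpolation=cv2.INTER_CUBIC))
E
```

```text
t 16.78 q [ 0.165  0.837 -0.465  1.521  0.443  0.887 -0.329] p [0.6557 0.0042 0.1858] zaz 0.1205 ydir [ 0.002  0.001 -1.   ] F [ 4.4  3.7 -3.5] M [ 0.68 -0.85  0.16] op 0.158
```

View pics/wrist7z.png

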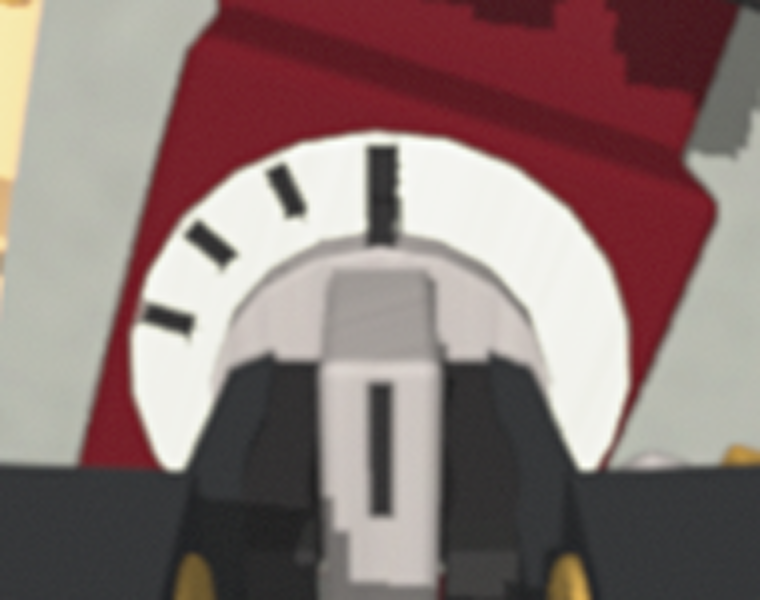

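View pics/top7.png

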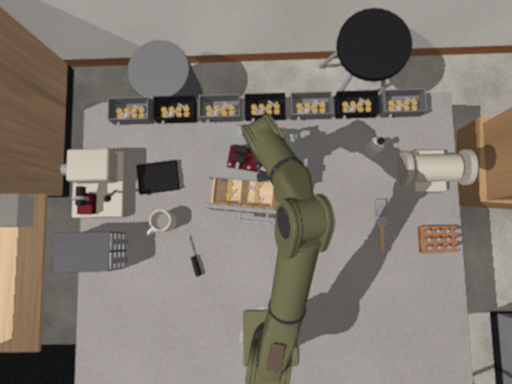

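>>> send_rows:
  motion:
    - [[0, 0, 0, 0, 0, 0, 1], [0, 0, 0, 0, 0, 0, 1], [0, 0, 0, 0, 0, 0, 1], [0, 0, 0, 0, 0, 0, 1], [0, 0, 0, 0, 0, 0, 1]]

```text
clock: 17.35
tool_pos: [0.6557, 0.0043, 0.1858]
eef_rot: [-0.528, 0.469, -0.469, 0.53]
contact_force: [3.7, 3.6, -3.0]
opening: 0.159
```

```bash
python3 s.py; python3 - <<'E'
from h import *
T=np.load("top7.npy",allow_pickle=True).item()
cv2.imwrite("pics/top7z.png",cv2.resize(T["img"][100:250,170:370,::-1],None,fx=4,fy=4,interpolation=cv2.INTER_CUBIC))
E
```

```text
t 17.35 q [ 0.165  0.837 -0.465  1.521  0.443  0.887 -0.329] p [0.6557 0.0043 0.1858] zaz 0.1206 ydir [ 0.002  0.001 -1.   ] F [ 3.7  3.6 -3. ] M [ 0.77 -0.86  0.22] op 0.159
```

View pics/top7z.png

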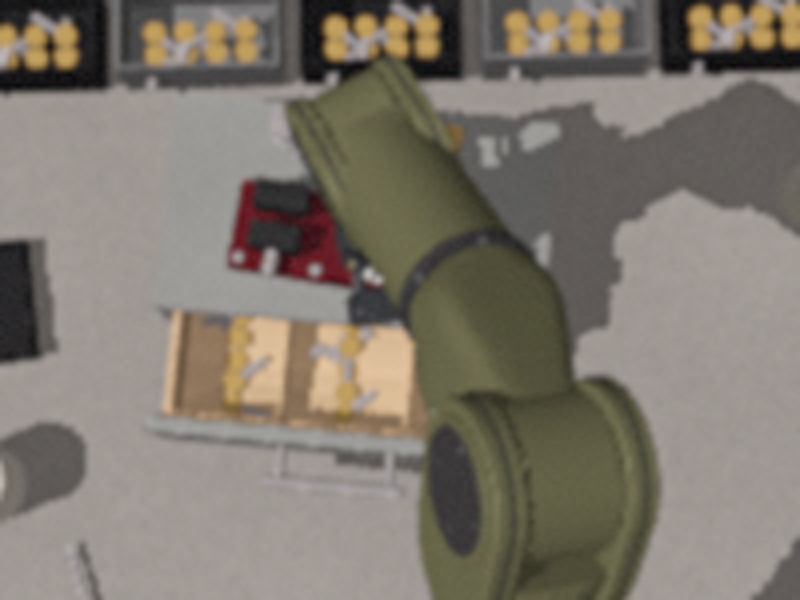

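```bash
python3 - <<'E'
from h import *
T=np.load("top7.npy",allow_pickle=True).item()
a=plane(T,269/4+169.6,484/4+99.6,.09);b=plane(T,403/4+169.6,493/4+99.6,.09);print(a,b,(a+b)/2)
print(job.finish_job())
E
```

```text
[0.44205727 0.11142798 0.09      ] [ 0.43119402 -0.01273855  0.09      ] [0.43662565 0.04934471 0.09      ]
the job is handed in; nothing more can be done
None
```

I pulled the drawer open, turned the dial to its third notch, and handed the job in with the gripper still holding the dial. The clock read about 17.4 s of the 43 s allowed.

- **Drawer:** I hooked the closed fingers behind the bar handle and pulled until the drawer hit its stop, where the force rose from about 1 N to 9 N. The handle moved about 94 to 96 mm. The drawer looked slightly ajar at the start, though I didn't measure by how much. The last top view shows the drawer still open.
- **Dial:** I gripped the bar with 45 N and turned it clockwise. The gripper turned 1.263 rad, against 1.26 for the third notch. In the last wrist picture the pointer lines up with the long third mark. An earlier picture showed it about 0.03 to 0.05 rad short, so I corrected that.
- **Holding:** The angle stayed steady over a further half second. The jaws appear separated in the last scene and top pictures.
- **Other checks:** The estimates of the handle's position and of the drawer's angle from the different cameras disagreed by up to about 5 mm and 0.03 rad. I used the close wrist view. At the end the gripper pressed sideways on the dial with a steady 5 to 6 N. I compared the bystanders by eye only: the ones in view looked unmoved, but the arm partly hid the padlock and the jar in the last top view.

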